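# Walk the press bar end over end along the glued coasters

### The arm

A 6-joint arm with a two-finger parallel gripper is mounted at the origin on the work surface. World frame = base frame: x ahead of the robot, y to its left, z up, the work surface at z = 0. Lengths are in m, angles in degrees, forces in N, time in s.
With the tool pointing down it reaches from about 0.35 to 0.875 m from the base axis. Payload 4.2 kg.
Tool frame: the origin (TCP) lies at the very end of the fingers, on their centre line; the grasp point (between the pads) lies 19 mm behind it (r.grip_point_offset is the distance from the TCP to the grasp point, in m); z points along the fingers, y is the line along which they close (so a half turn about z gives the same grasp; the last joint's range is limited). The gripper opens to 87 mm and grips with 3 to 60 N. Pads are 19 mm wide; open, the fingers measure 117 mm over their backs; the gripper's body (75 mm by 190 mm) begins 51 mm behind the grasp point.
Start: joints at [-49.928, 22.042, 0.453, 0, -68.411, -14.817], TCP at [0.267, -0.565, 0.201] pointing down, gripper open.
Joint ranges: [-179.83, 179.83], [-69.29, 118.12], [-61.27, 80.66], [-181.25, 117.63], [-171.15, -9.14], [-177.46, 177.46]. Speed limits (degrees/s): [159.86, 159.86, 180, 180, 180, 180].

### API

Orientations are given as a 3x3 rotation matrix whose columns are the frame's x, y, z axes.
In Python, from station import r, cams gives the robot as it stands. The module is installed in compiled form; this text tells all that it offers.
- The arm moves only by the shell command python3 -m handwheel 'ROWS'. ROWS is JSON, a list that holds one entry, the list of rows, each a list of 7 numbers: the turn, a rotation vector about the tool's x, y, z in units of 6 degrees (1.0 is 6 degrees), then the shift along the tool's x, y, z in m, then the finger opening in m, from 0 to 0.087. In form: [[[ax, ay, az, x, y, z, jaw], ...]]. A call has 1 to 12 rows; each row shifts and turns the commanded pose from where the row before left it, along the tool's axes as they then stand; what a row does not reach is not made up. A row lasts 1/10 s, in which the tool goes at most 50 mm and 8.59 degrees, less where a joint would pass 70% of its speed; a pose out of reach is approached as far as the arm can. A call with a gripper value outside its range is refused whole. The fingers move at their own pace and stop on an object; the grip force is fixed at half the most. Time passes only in rows, so rows that do not move let the fingers close. It gives the time, the measured TCP pose, the force, the opening and the grip force at its end, in the units of the state.
- r.sense(): the state, without advancing time (a new reading comes with each control period).
- cams.capture(name): name is "side" or "top"; returns the picture (384x512x3 uint8, red, green, blue); there is no depth.
- cams.get_calibration(name): a dict with "camera_matrix" (3x3 intrinsics, pixels), "rvec" (rotation vector, rad) and "tvec" (3), from world to camera coordinates, as OpenCV has them. Camera axes: x right, y down, z forward; pixel columns grow to the right and rows downward; lengths in m; the calibration is good to about 2 mm. A picture is of the moment at which its call begins. get_calibration takes no time and is no camera call.
- r.finish_job(): hands the job in; it is judged then, once.
The state is a dict: "time_s": time; "joints": joint angles; "joint_velocities": joint speeds; "effort": joint torques, N m; "tcp_pos": TCP position; "ee_rot": TCP orientation; "wrist_force": force on the tool from outside, world axes, zero at the start; "moment": the same for the moment, N m; "gripper_width": opening from 0.0 (shut) to 1.0 (fully open); "gripper_force": force on a finger pad.
Only numpy, scipy, OpenCV 4.12 (cv2) and the standard library are available. Lean on these libraries where they do the work, as an engineer would, in place of code of your own. Each camera call takes 0.05 s, during which the arm holds its last target. There are 200 camera calls.

### The job

The press bar lies on the pair of freshly glued coasters beside the white tag: walk it end over end along the row on the jig board, two full turns, so that it presses the middle pair and then finally lies squarely on the last pair, beside the green tag. On each turn stand it upright on its leading end on the black rubber strip, then lay it forward onto the next pair, so that the first turn goes over one end and the second over the other. The glue is wet: keep one end of the bar on the board all the time, do not slide it along, lower it rather than letting it topple, let it rest still for a moment each time it stands or lies, and leave the other things where they are.

Things in the scene. Friction and masses are not known exactly. Their poses are not given: they have to be found in the camera images.
- jig: Fixed plywood jig board, 190 mm (its x) by 560 mm (its y) by 15 mm thick, on the table; origin at the centre of its underside, z up, top face 15 mm above the origin. The row runs along its y axis through its middle (x = 0): three pairs of cork coasters (70 mm discs, flush with the board), pair centres at y = -180, 0 and +180 mm; two black rubber foot strips (36 mm along y) at y = -90 and +90 mm. The top may be taken as flat.
- start_tag: Fixed white plastic tag, 22 x 90 x 3 mm, on the board's far (+x) edge, beside the pair on which the bar starts (either end of the row); origin at the centre of its underside, 80 mm in the board's x from the centre of that pair; same axes as the board.
- finish_tag: Fixed green plastic tag, 22 x 90 x 3 mm, on the board's far edge beside the last pair, at the other end of the row, on which the bar must finish; origin at the centre of its underside, 80 mm in the board's x from the centre of that pair; same axes as the board.
- bar_center (a point): Centre of the press bar: a loose square dark wooden bar 140 mm long (its own y axis) and 40 x 40 mm thick, about 0.4 to 0.65 kg, with a 14 mm red cap at its +y end and a blue cap at its -y end. Standing, its centre is 70 mm above the board; lying, 20 mm. One turn over an end edge without slipping carries its centre on by 180 mm, 90 mm to where it stands.
- red_end (a point): Middle of the red end face of the bar (70 mm from its centre along +y of the bar).
- blue_end (a point): Middle of the blue end face of the bar (70 mm from its centre along -y of the bar).
- mid_pair (a point): Centre of the middle pair of coasters, on the board's top face; same axes as the board.
- strip_right (a point): Centre of the rubber strip at y = -90 mm of the board, on its top face.
- strip_left (a point): Centre of the rubber strip at y = +90 mm of the board, on its top face.
- brush: Blue glue brush, 170 mm long, lying on the near (-x) margin of the board, about 80 mm from the row's middle line; leave alone. Origin at the middle of its underside.
- glue_cup: Red cup, 84 mm across and 60 mm high, beyond the board; leave alone. Origin under its centre.
- water_glass: Clear cup, 70 mm across and 85 mm high, beyond the board; leave alone. Origin under its centre.
- coaster_stack: Stack of four cork coasters, 73 mm across and 24 mm high, to the left of the board; leave alone. Origin under its centre.
- coaster_stack2: A like stack of four cork coasters to the right of the board; leave alone. Origin under its centre.

How it is judged:
By the outcome, as a careful person would: the job done as asked, in the order asked, and still so for the second after the job is handed in, with the robot touching nothing.
It also fails if it takes over 72 s, if anything falls off the work surface, if the arm or the gripper's body presses on something with over 40 N, if the wrist force passes 120 N, or if a joint passes its speed limit or range.

## Working session

There is one attempt and no reset: what is moved stays moved. The work goes in short steps, Python scripts to look and compute and a shell command to move; the robot and the scene stay as the last step left them, time stands still between calls to the robot, and variables do not carry over. Pictures are saved under pics/ and viewed, at most 10 in all, crops included, and the job is handed in when it is done.

```bash
mkdir -p pics
python3 - <<'E'
from station import r,cams
import cv2,numpy as np
for n in("side","top"):
    im=cams.capture(n); cv2.imwrite(f"pics/{n}0.png",cv2.resize(im[:,:,::-1],(768,576)))
    c=cams.get_calibration(n); print(n,c)
s=r.sense();print(s['time_s'],s['tcp_pos'],s['ee_rot'],r.grip_point_offset)
E
```

```text
side {'camera_matrix': array([[408.18789458,   0.        , 251.92333011],
       [  0.        , 408.18789458, 185.88919861],
       [  0.        ,   0.        ,   1.        ]]), 'rvec': array([ 0.80182541, -2.65383118,  1.02382066]), 'tvec': array([0.50862045, 0.30262269, 1.22848383])}
top {'camera_matrix': array([[370.31363321,   0.        , 253.19863163],
       [  0.        , 370.31363321, 192.11005379],
       [  0.        ,   0.        ,   1.        ]]), 'rvec': array([ 2.12975838, -2.19255008,  0.13411111]), 'tvec': array([-0.00198397,  0.57937538,  1.1847561 ])}
0.1 [ 0.26644879 -0.56471978  0.19995117] [[-9.04481566e-01 -4.26511692e-01 -9.34576944e-04]
 [-4.26512704e-01  9.04479886e-01  1.74618213e-03]
 [ 1.00538953e-04  1.97799849e-03 -9.99998039e-01]] 0.0187
```

View pics/top0.png

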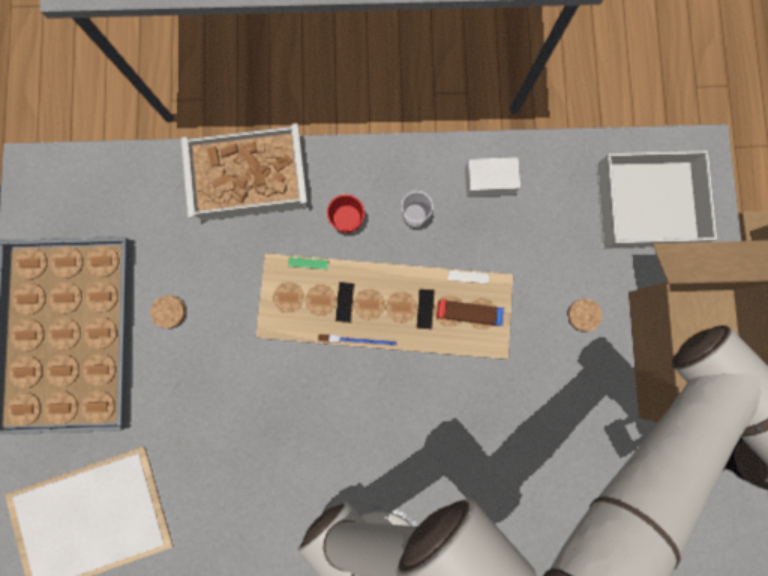

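View pics/side0.png

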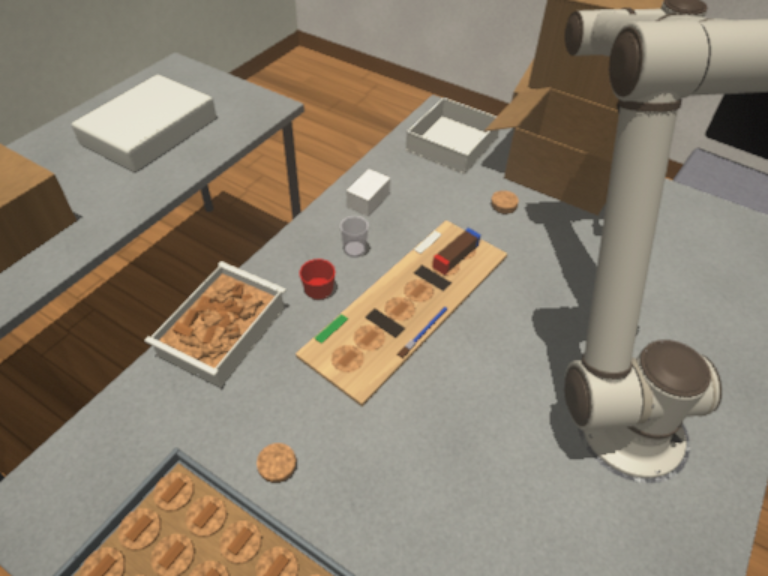

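The top view shows the bar at the -y end (right), red cap leading at about (442,310) of the 768-wide picture, blue cap at (500,316). The row runs left to the green tag at (308,264). I'll enlarge the crops to measure.

Run:
```python
import cv2
a=cv2.imread("pics/top0.png")
from station import cams
t=cams.capture("top")[:,:,::-1]; s=cams.capture("side")[:,:,::-1]
cv2.imwrite("pics/t_raw.png",t);cv2.imwrite("pics/s_raw.png",s)
cv2.imwrite("pics/t1.png",cv2.resize(t[165:245,165:350],None,fx=4.3,fy=4.3,interpolation=2))
cv2.imwrite("pics/s1.png",cv2.resize(s[140:275,190:345],None,fx=4.4,fy=4.4,interpolation=2))
```

```text
(no output)
```

View pics/t1.png

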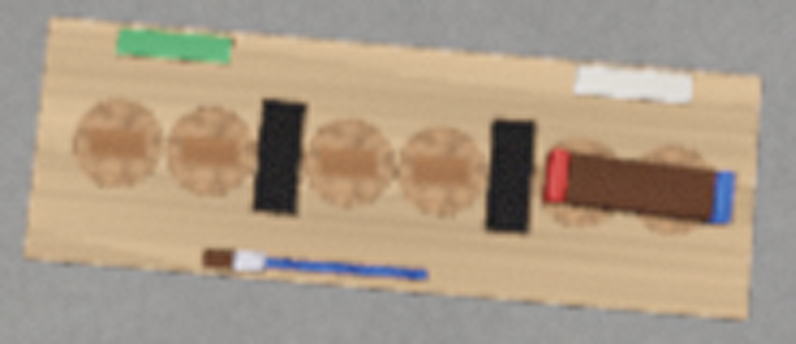

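View pics/s1.png

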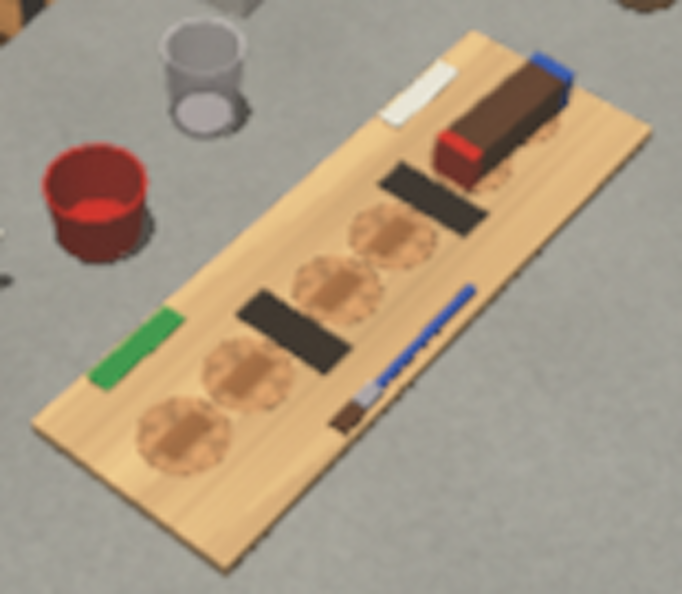

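Board corners in the top crop are (50,17), (762,76), (747,319) and (24,260). In the side crop they are (475,30), (652,129), (226,567) and (33,421). The bar's top face is near (552,150), (735,171), (732,224), (547,203) in the top crop and (537,55), (572,78), (483,154), (441,131) in the side crop.

```bash
cat > m.py <<'E'
import cv2,numpy as np
from station import r,cams
from scipy.optimize import least_squares
C={n:cams.get_calibration(n) for n in("top","side")}
def proj(n,P): return cv2.projectPoints(np.float64(P),C[n]["rvec"],C[n]["tvec"],C[n]["camera_matrix"],None)[0][:,0]
def full(p,f,o): return (np.array(p)+.5)/f-.5+np.array(o)
def fit(loc,z,obs):
    loc=np.array(loc)
    def pts(q):
        c,s=np.cos(q[2]),np.sin(q[2])
        return np.c_[loc@np.array([[c,s],[-s,c]])+q[:2],np.full(len(loc),z)]
    f=lambda q:np.concatenate([(proj(n,pts(q))-o).ravel() for n,o in obs.items()])
    s=least_squares(f,[.6,0,0]); return s.x,s.fun
E
python3 - <<'E'
from m import *
T=lambda p:full(p,4.3,(165,165)); S=lambda p:full(p,4.4,(190,140))
b=[(.095,.28),(.095,-.28),(-.095,-.28),(-.095,.28)]
ot=T([(50,17),(762,76),(747,319),(24,260)]);os=S([(33,421),(475,30),(652,129),(226,567)])
kt=T([(552,150),(735,171),(732,224),(547,203)]);ks=S([(441,131),(537,55),(572,78),(483,154)])
k=[(.02,.07),(.02,-.07),(-.02,-.07),(-.02,.07)]
for nm,l,z,t,s in(("board",b,.015,ot,os),("bar",k,.055,kt,ks)):
  for o in({"top":t,"side":s},{"top":t},{"side":s}):
    q,f=fit(l,z,o);print(nm,list(o),q[:2].round(4),np.degrees(q[2]).round(2),abs(f).max().round(2))
E
```

```text
board ['top', 'side'] [ 0.542  -0.0296] -6.43 0.96
board ['top'] [ 0.5432 -0.0289] -6.39 0.45
board ['side'] [ 0.5407 -0.0304] -6.52 0.72
bar ['top', 'side'] [ 0.518  -0.2136] -8.05 1.73
bar ['top'] [ 0.5191 -0.2124] -8.1 0.41
bar ['side'] [ 0.5168 -0.2159] -8.01 1.6
```

```bash
cat >> m.py <<'E'
from scipy.spatial.transform import Rotation as Ro
B=np.array([.542,-.0296]); BY=-6.4
def frame(yaw,tilt):
    "tool y = -bar x; tilt>0: tool points down and backward (-y), tilt<0: down and forward"
    a=np.radians(yaw);v=np.array([np.cos(a),np.sin(a),0]);u=np.array([-np.sin(a),np.cos(a),0])
    t=np.radians(tilt);z=-np.sin(t)*u-np.cos(t)*np.array([0,0,1.]);y=-v
    return np.c_[np.cross(y,z),y,z]
def grip(c,yaw,along,z,tilt,back=0):
    "TCP for grasp point at 'along' from c on heading, height z"
    F=frame(yaw,tilt);a=np.radians(yaw);u=np.array([-np.sin(a),np.cos(a)])
    return F,np.r_[np.array(c)+along*u,z]+F[:,2]*(r.grip_point_offset-back)
def goto(F,p):
    s=r.sense();R=np.array(s['ee_rot']);q=np.array(s['tcp_pos'])
    print("t",s['time_s'],"tcp",q.round(4),"w",round(s['gripper_width'],3),"gf",round(s['gripper_force'],1),"wf",np.round(s['wrist_force'],1),"J",np.round(s['joints'],0))
    print("target",p.round(4),"shift now-frame",(R.T@(p-q)).round(4),"after-frame",(F.T@(p-q)).round(4),"rot/6",(np.degrees(Ro.from_matrix(R.T@F).as_rotvec())/6).round(3))
E
python3 - <<'E'
from m import *
F,p=grip((.5185,-.2133),-8,-.045,.043,-45,.11);goto(F,p)
F,p2=grip((.5185,-.2133),-8,-.045,.043,0,.11);goto(F,np.r_[p[:2],.2])
E
```

```text
t 0.2 tcp [ 0.2665 -0.5649  0.2003] w 1.003 gf 0.0 wf [ 0.5 -0.2 -0. ] J [-50.  22.   0.  -0. -68. -15.]
target [ 0.5033 -0.3218  0.1076] shift now-frame [-0.3178  0.1188  0.0928] after-frame [-0.128  -0.2006  0.2591] rot/6 [-3.696 -6.859 -8.956]
t 0.2 tcp [ 0.2665 -0.5649  0.2003] w 1.003 gf 0.0 wf [ 0.5 -0.2 -0. ] J [-50.  22.   0.  -0. -68. -15.]
target [ 0.5033 -0.3218  0.2   ] shift now-frame [-0.3178  0.1189  0.0004] after-frame [-0.2737 -0.2006  0.0003] rot/6 [ 1.200e-02  5.000e-03 -9.458e+00]
```

```bash
python3 -m handwheel '[[[0,0,0,-0.032,0.012,0,0.087],[0,0,0,-0.032,0.012,0,0.087],[0,0,0,-0.032,0.012,0,0.087],[0,0,0,-0.032,0.012,0,0.087],[0,0,0,-0.032,0.012,0,0.087],[0,0,0,-0.032,0.012,0,0.087],[0,0,0,-0.032,0.012,0,0.087],[0,0,0,-0.032,0.012,0,0.087],[0,0,0,-0.032,0.012,0,0.087],[0,0,0,-0.032,0.012,0,0.087]]]'
python3 -m handwheel '[[[0,0,-1.18,0,0,0,0.087],[0,0,-1.18,0,0,0,0.087],[0,0,-1.18,0,0,0,0.087],[0,0,-1.18,0,0,0,0.087],[0,0,-1.18,0,0,0,0.087],[0,0,-1.18,0,0,0,0.087],[0,0,-1.18,0,0,0,0.087],[0,0,-1.18,0,0,0,0.087]]]'
python3 -m handwheel '[[[0,-1.25,0,0,0,0,0.087],[0,-1.25,0,0,0,0,0.087],[0,-1.25,0,0,0,0,0.087],[0,-1.25,0,0,0,0,0.087],[0,-1.25,0,0,0,0,0.087],[0,-1.25,0,0,0,0,0.087],[0,0,0,0,0,0,0.087]]]'
python3 - <<'E'
from m import *
F,p=grip((.5185,-.2133),-8,-.045,.043,-45,.11);goto(F,p)
E
```

```text
time_s: 1.2
tcp_pos: [0.5056, -0.3189, 0.2008]
ee_rot: [[-0.904, -0.427, -0.0], [-0.427, 0.904, 0.0], [0.0, 0.0, -1.0]]
wrist_force: [-0.0, -0.7, 0.1]
gripper_width: 0.999
gripper_force: 0.0
time_s: 2.0
tcp_pos: [0.5047, -0.3201, 0.2006]
ee_rot: [[-0.136, -0.991, -0.001], [-0.991, 0.136, 0.0], [-0.0, 0.001, -1.0]]
wrist_force: [-0.0, -0.5, 0.3]
gripper_width: 0.998
gripper_force: 0.0
time_s: 2.7
tcp_pos: [0.5034, -0.3225, 0.1964]
ee_rot: [[-0.107, -0.989, 0.1], [-0.695, 0.146, 0.704], [-0.711, 0.007, -0.703]]
wrist_force: [-0.0, 0.6, -0.9]
gripper_width: 1.001
gripper_force: 0.0
t 2.7 tcp [ 0.5034 -0.3225  0.1964] w 1.001 gf 0.0 wf [-0.   0.6 -0.9] J [ -40.   36.   22.  -38. -102.   32.]
target [ 0.5033 -0.3218  0.1076] shift now-frame [ 0.0627 -0.0004  0.0629] after-frame [0.0623 0.0002 0.0633] rot/6 [-0.005  0.058 -0.093]
```

```bash
python3 -m handwheel '[[[0,0.05,-0.09,0,0,0,0.087],[0,0,0,0.0155,0,0.0155,0.087],[0,0,0,0.0155,0,0.0155,0.087],[0,0,0,0.0155,0,0.0155,0.087],[0,0,0,0.0155,0,0.0155,0.087],[0,0,0,0,0,0.02,0.087],[0,0,0,0,0,0.02,0.087],[0,0,0,0,0,0,0.087],[0,0,0,0,0,0,0.087]]]'
python3 - <<'E'
from m import *
F,p=grip((.5185,-.2133),-8,-.045,.043,-45,0);goto(F,p)
t=cams.capture("top")[:,:,::-1]; s=cams.capture("side")[:,:,::-1]
a=cv2.resize(t[165:245,250:350],(700,560),interpolation=2)
b=cv2.resize(s[130:210,250:350],(700,560),interpolation=2)
cv2.imwrite("pics/g1.png",cv2.resize(np.hstack([a,b]),(800,320)))
E
```

```text
time_s: 3.6
tcp_pos: [0.51, -0.2925, 0.0863]
ee_rot: [[-0.088, -0.991, 0.098], [-0.707, 0.132, 0.695], [-0.701, -0.008, -0.713]]
wrist_force: [0.1, 0.5, 0.6]
gripper_width: 1.001
gripper_force: 0.0
t 3.6 tcp [ 0.51   -0.2925  0.0863] w 1.001 gf 0.0 wf [0.1 0.5 0.6] J [-37.  40.  13. -38. -89.  39.]
target [ 0.5141 -0.2448  0.0298] shift now-frame [0.0056 0.0027 0.0738] after-frame [0.0062 0.0026 0.0738] rot/6 [-0.005 -0.075  0.109]
```

View pics/g1.png

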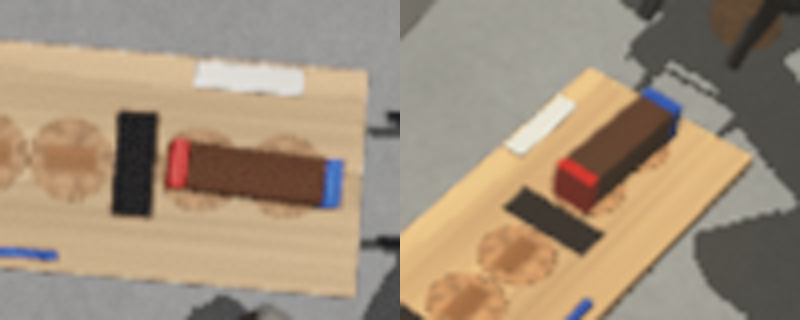

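Both fingertips show at the right, at (372,128) and (372,243) in the left half, so they straddle the bar's blue end (335,184) centrally. Next I advance and close.

```bash
python3 -m handwheel '[[[0,-0.07,0.1,0,0,0,0.087],[0,0,0,0.003,0.0013,0.015,0.087],[0,0,0,0.003,0.0013,0.015,0.087],[0,0,0,0,0,0.015,0.087],[0,0,0,0,0,0.015,0.087],[0,0,0,0,0,0.013,0.087],[0,0,0,0,0,0,0.087],[0,0,0,0,0,0,0.087]]]'
python3 - <<'E'
from m import *
F,p=grip((.5185,-.2133),-8,-.045,.043,-45,0);goto(F,p)
E
```

```text
time_s: 4.5
tcp_pos: [0.5136, -0.2453, 0.0289]
ee_rot: [[-0.1, -0.99, 0.099], [-0.699, 0.141, 0.701], [-0.708, 0.001, -0.706]]
wrist_force: [0.1, -0.4, 0.8]
gripper_width: 1.0
gripper_force: 0.0
t 4.5 tcp [ 0.5136 -0.2453  0.0289] w 1.0 gf 0.0 wf [ 0.1 -0.4  0.8] J [-34.  42.   7. -40. -82.  41.]
target [ 0.5141 -0.2448  0.0298] shift now-frame [-0.001  -0.0004 -0.0002] after-frame [-0.001  -0.0004 -0.0002] rot/6 [-0.004  0.017 -0.018]
```

```bash
python3 -m handwheel '[[[0,0,0,0,0,0,0.06],[0,0,0,0,0,0,0.05],[0,0,0,0,0,0,0.044],[0,0,0,0,0,0,0.04],[0,0,0,0,0,0,0.03],[0,0,0,0,0,0,0.02],[0,0,0,0,0,0,0.02],[0,0,0,0,0,0,0.02]]]'
python3 - <<'E'
from m import *
s=r.sense();R=np.array(s['ee_rot']);q=np.array(s['tcp_pos'])
print(s['wrist_force'],s['gripper_force'])
# bar pivot: front bottom edge, from height & estimated centre
a=np.radians(-8.05);u=np.array([-np.sin(a),np.cos(a)])
piv=np.r_[np.array([.5185,-.2133])+.07*u,.015]
d=R.T@(piv-q);print("pivot in tool",d)
for deg in(3,4,5):
    M=Ro.from_rotvec([0,np.radians(deg),0]).as_matrix();print(deg,d-M@d)
for n,k in(("top",4.3),):cams.capture
E
```

```text
time_s: 5.3
tcp_pos: [0.5137, -0.2455, 0.0291]
ee_rot: [[-0.101, -0.99, 0.1], [-0.699, 0.142, 0.701], [-0.708, 0.0, -0.706]]
wrist_force: [0.7, -0.3, -0.3]
gripper_width: 0.456
gripper_force: 29.9
[ 0.71336188 -0.28634543 -0.31566818] 29.89108025562018
pivot in tool [-6.24224344e-02 -5.01677942e-06  8.26132286e-02]
3 [-4.40919009e-03 -8.47032947e-22 -3.15371923e-03]
4 [-0.00591487  0.         -0.00415313]
5 [-7.43775351e-03  8.47032947e-22 -5.12610535e-03]
```

```bash
python3 -m handwheel '[[[0,0.5,0,-0.0044,0,-0.00315,0.02],[0,0.5,0,-0.0044,0,-0.00315,0.02],[0,0.5,0,-0.0044,0,-0.00315,0.02],[0,0.5,0,-0.0044,0,-0.00315,0.02],[0,0.5,0,-0.0044,0,-0.00315,0.02],[0,0.5,0,-0.0044,0,-0.00315,0.02],[0,0,0,0,0,0,0.02]]]'
cat >> m.py <<'E'
def piv(d,tilt,dirn):
    "where the tool-fixed pivot point is now; tilt now of tool; force"
    s=r.sense();R=np.array(s['ee_rot']);q=np.array(s['tcp_pos'])
    print("t",s['time_s'],"pivot now",(q+R@np.array(d)).round(4),"tilt",np.degrees(np.arctan2(-R[:,2]@dirn,-R[2,2])).round(2),"yaw",np.degrees(np.arctan2(-R[1,1],-R[0,1])).round(2),"wf",np.round(s['wrist_force'],1),"J",np.round(s['joints']))
E
python3 - <<'E'
from m import *
a=np.radians(-8);u=np.array([-np.sin(a),np.cos(a),0])
print(np.array([.5185,-.2133,.015])+.07*u)
piv([-.0624,0,.0826],0,u)
E
```

```text
time_s: 6.0
tcp_pos: [0.5153, -0.235, 0.061]
ee_rot: [[-0.123, -0.99, 0.064], [-0.882, 0.139, 0.45], [-0.455, -0.001, -0.891]]
wrist_force: [-0.5, -1.1, -4.7]
gripper_width: 0.453
gripper_force: 29.9
[ 0.52824212 -0.14398124  0.015     ]
t 6.0 pivot now [ 0.5284 -0.1428  0.0158] tilt -27.05 yaw -8.0 wf [-0.5 -1.1 -4.7] J [-25.  31.  -1. -28. -68.  30.]
```

```bash
python3 -m handwheel '[[[0,0.5,0,-0.0043,0,-0.0028,0.02],[0,0.5,0,-0.0043,0,-0.0028,0.02],[0,0.5,0,-0.0043,0,-0.0029,0.02],[0,0.5,0,-0.0043,0,-0.0029,0.02],[0,0.5,0,-0.0044,0,-0.0030,0.02],[0,0.5,0,-0.0044,0,-0.0030,0.02],[0,0,0,0,0,0,0.02]]]'
python3 - <<'E'
from m import *
a=np.radians(-8);u=np.array([-np.sin(a),np.cos(a),0])
piv([-.0624,0,.0826],0,u)
t=cams.capture("top")[:,:,::-1]; s=cams.capture("side")[:,:,::-1]
a=cv2.resize(t[145:245,240:340],(500,500),interpolation=2)
b=cv2.resize(s[120:220,240:340],(500,500),interpolation=2)
cv2.imwrite("pics/g2.png",cv2.resize(np.hstack([a,b]),(800,400)))
E
```

```text
time_s: 6.7
tcp_pos: [0.5182, -0.2178, 0.0862]
ee_rot: [[-0.137, -0.99, 0.023], [-0.978, 0.139, 0.156], [-0.157, -0.001, -0.988]]
wrist_force: [-0.3, -3.9, 3.0]
gripper_width: 0.46
gripper_force: 29.9
t 6.7 pivot now [ 0.5286 -0.1439  0.0144] tilt -9.04 yaw -7.99 wf [-0.3 -3.9  3. ] J [-12.  24. -11. -11. -56.  10.]
```

View pics/g2.png

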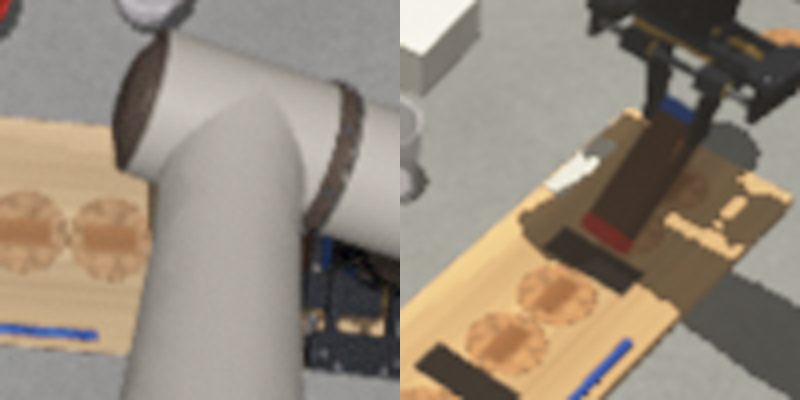

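```bash
cat > p.py <<'E'
import sys
from m import *
y=float(sys.argv[1]);a=np.radians(y);u=np.array([-np.sin(a),np.cos(a),0])
piv([float(v) for v in sys.argv[2:5]],0,u)
E
python3 -m handwheel '[[[0,0.5,0,-0.0043,0,-0.0031,0.02],[0,0.5,0,-0.0043,0,-0.0031,0.02],[0,0.5,0,-0.0043,0,-0.0031,0.02],[0,0.5,0,-0.0043,0,-0.0031,0.02],[0,0.5,0,-0.0043,0,-0.0031,0.02],[0,0.5,0,-0.0043,0,-0.0031,0.02],[0,0,0,0,0,0,0.02]]]'
python3 p.py -8 -.0624 0 .0826
```

```text
time_s: 7.5
tcp_pos: [0.5219, -0.1935, 0.1055]
ee_rot: [[-0.138, -0.99, -0.022], [-0.978, 0.14, -0.155], [0.157, 0.0, -0.988]]
wrist_force: [0.6, -3.7, 7.0]
gripper_width: 0.454
gripper_force: 29.9
t 7.5 pivot now [ 0.5287 -0.1453  0.0141] tilt 9.0 yaw -8.05 wf [ 0.6 -3.7  7. ] J [  1.  20. -23.  12. -49. -17.]
```

```bash
python3 -m handwheel '[[[0,0.5,0,-0.0046,0,-0.0033,0.02],[0,0.5,0,-0.0046,0,-0.0033,0.02],[0,0.5,0,-0.0046,0,-0.0033,0.02],[0,0.5,0,-0.0046,0,-0.0033,0.02],[0,0.5,0,-0.0045,0,-0.0033,0.02],[0,0.5,0,-0.0045,0,-0.0033,0.02],[0,0,0,0,0,0,0.02]]]'
python3 p.py -8 -.0624 0 .0826
```

```text
time_s: 8.2
tcp_pos: [0.5266, -0.1621, 0.1166]
ee_rot: [[-0.125, -0.99, -0.066], [-0.881, 0.141, -0.451], [0.456, 0.002, -0.89]]
wrist_force: [1.5, -2.6, 7.1]
gripper_width: 0.455
gripper_force: 29.9
t 8.2 pivot now [ 0.5289 -0.1444  0.0146] tilt 27.11 yaw -8.1 wf [ 1.5 -2.6  7.1] J [ 13.  21. -31.  32. -53. -44.]
```

```bash
python3 -m handwheel '[[[0,0.5,0,-0.0045,0,-0.0034,0.02],[0,0.5,0,-0.0045,0,-0.0033,0.02],[0,0.5,0,-0.0044,0,-0.0033,0.02],[0,0.5,0,-0.0044,0,-0.0032,0.02],[0,0.4,0,-0.0036,0,-0.0026,0.02],[0,0.3,0,-0.0027,0,-0.0019,0.02],[0,0,0,0,0,0,0.02],[0,0,0,0,0,0,0.02]]]'
python3 p.py -8 -.0624 0 .0826
python3 - <<'E'
from m import *
t=cams.capture("top")[:,:,::-1]; s=cams.capture("side")[:,:,::-1]
a=cv2.resize(t[145:245,220:320],(500,500),interpolation=2)
b=cv2.resize(s[120:220,240:340],(500,500),interpolation=2)
cv2.imwrite("pics/g3.png",cv2.resize(np.hstack([a,b]),(800,400)))
E
```

```text
time_s: 9.0
tcp_pos: [0.5302, -0.133, 0.1177]
ee_rot: [[-0.103, -0.99, -0.1], [-0.721, 0.143, -0.678], [0.685, 0.002, -0.728]]
wrist_force: [1.4, 0.1, 5.7]
gripper_width: 0.46
gripper_force: 29.9
t 9.0 pivot now [ 0.5284 -0.144   0.0148] tilt 43.25 yaw -8.24 wf [1.4 0.1 5.7] J [ 21.  26. -33.  42. -63. -60.]
```

View pics/g3.png

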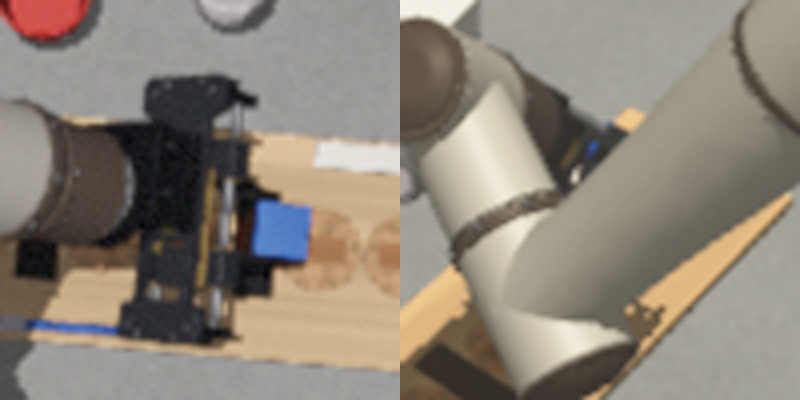

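```bash
python3 -m handwheel '[[[0,0.14,0,-0.0012,0,-0.0009,0.02],[0,0.14,0,-0.0012,0,-0.0009,0.02],[0,0,0,0,0,0,0.02],[0,0,0,0,0,0,0.02],[0,0,0,0,0,0,0.02]]]'
python3 p.py -8 -.0624 0 .0826
python3 -m handwheel '[[[0,0,0,0,0,0,0.046],[0,0,0,0,0,0,0.06],[0,0,0,0,0,0,0.08],[0,0,0,0,0,0,0.087],[0,0,0,0,0,0,0.087]]]'; python3 p.py -8 -.0624 0 .0826
```

```text
time_s: 9.6
tcp_pos: [0.5305, -0.1302, 0.1176]
ee_rot: [[-0.101, -0.99, -0.102], [-0.7, 0.144, -0.699], [0.707, 0.001, -0.708]]
wrist_force: [2.4, -2.1, 6.7]
gripper_width: 0.458
gripper_force: 29.9
t 9.6 pivot now [ 0.5283 -0.1443  0.0151] tilt 44.95 yaw -8.26 wf [ 2.4 -2.1  6.7] J [ 22.  27. -33.  43. -64. -62.]
time_s: 10.1
tcp_pos: [0.5298, -0.1292, 0.1162]
ee_rot: [[-0.1, -0.99, -0.101], [-0.703, 0.142, -0.697], [0.704, 0.002, -0.71]]
wrist_force: [0.0, 0.0, 0.1]
gripper_width: 0.806
gripper_force: 0.0
t 10.1 pivot now [ 0.5277 -0.1429  0.0136] tilt 44.77 yaw -8.17 wf [0.  0.  0.1] J [ 22.  27. -33.  43. -64. -62.]
```

```bash
python3 -m handwheel '[[[0,0,0,0,0,-0.02,0.087],[0,0,0,0,0,-0.04,0.087],[0,0,0,0,0,-0.04,0.087],[0,0,0,0,0,-0.04,0.087],[0,-0.2,0,0,0,0,0.087],[0,0,0,0,0,0,0.087]]]'
cat > seg.py <<'E'
from m import *
def cap(col,z,name="top",save=None,roi=None):
    "min-area rect of the coloured cap face, lifted to world plane z"
    im=cams.capture(name); 
    if save: cv2.imwrite(save,im[:,:,::-1])
    h=cv2.cvtColor(im,cv2.COLOR_RGB2HSV)
    H,S,V=[h[:,:,i].astype(int) for i in range(3)]
    m=((H>100)&(H<130)&(S>130)&(V>110)) if col=="blue" else (((H<6)|(H>174))&(S>150)&(V>110))
    n,l,st,ce=cv2.connectedComponentsWithStats(m.astype(np.uint8))
    K=C[name]["camera_matrix"];R,_=cv2.Rodrigues(C[name]["rvec"]);t=C[name]["tvec"].reshape(3);cw=-R.T@t
    for i in range(1,n):
        if st[i,4]<25: continue
        pts=np.argwhere(l==i)[:,::-1].astype(float)
        d=np.c_[pts,np.ones(len(pts))]@np.linalg.inv(K).T@R
        w=(cw+d*((z-cw[2])/d[:,2])[:,None])[:,:2]
        rc=cv2.minAreaRect(np.float32(w*1000));print(name,col,"area",st[i,4],"px",ce[i].round(1),"mean",w.mean(0).round(4),"rect",np.round(rc[0],1),np.round(rc[1],1),round(rc[2],1))
E
python3 -c "
from seg import *
cap('blue',.155,'top','pics/a_t.png');cap('blue',.155,'side','pics/a_s.png')
F,p=grip(B-.093*np.array([.1115,.9938]),-6.4,0,.13,-45,.11);goto(F,p)"
```

```text
time_s: 10.7
tcp_pos: [0.5441, -0.031, 0.2162]
ee_rot: [[-0.103, -0.99, -0.097], [-0.719, 0.141, -0.681], [0.688, -0.0, -0.726]]
wrist_force: [-0.4, 0.5, -0.1]
gripper_width: 0.999
gripper_force: 0.0
top blue area 174 px [288.4 201.7] mean [ 0.5332 -0.1214] rect [ 535.  -121.7] [38.5 41.6] 87.6
t 10.8 tcp [ 0.5431 -0.0324  0.2151] w 0.999 gf 0.0 wf [-0.2  0.6  1. ] J [ 31.  24. -20.  33. -80. -55.]
target [ 0.5244 -0.1862  0.1946] shift now-frame [ 0.0979 -0.0035  0.1217] after-frame [ 0.124   0.0014 -0.095 ] rot/6 [  0.027 -14.769  -0.335]
```

```bash
python3 -m handwheel '[[[0,-1.2,0,0,0,0,0.087],[0,-1.2,0,0,0,0,0.087],[0,-1.2,0,0,0,0,0.087],[0,-1.2,0,0,0,0,0.087],[0,-1.2,0,0,0,0,0.087],[0,-1.2,0,0,0,0,0.087],[0,0,-0.3,0.035,0,0,0.087],[0,0,0,0.035,0,0,0.087],[0,0,0,0.035,0,0,0.087],[0,0,0,0.035,0,0,0.087],[0,0,0,0.02,0,0,0.087]]]'
python3 -m handwheel '[[[0,-1.2,0,0,0,0,0.087],[0,-1.2,0,0,0,0,0.087],[0,-1.2,0,0,0,0,0.087],[0,-1.2,0,0,0,0,0.087],[0,-1.2,0,0,0,0,0.087],[0,-1.2,0,0,0,0,0.087],[0,0,0,0,0,0,0.087]]]'
python3 -c "
from seg import *
cap('blue',.155,'top','pics/b_t.png');cap('blue',.155,'side','pics/b_s.png')
F,p=grip((.5325,-.1235),-6.4,-.008,.13,-45,.06);goto(F,p)"
```

```text
time_s: 11.9
tcp_pos: [0.5232, -0.1933, 0.2152]
ee_rot: [[-0.114, -0.993, -0.006], [-0.993, 0.114, -0.006], [0.006, 0.005, -1.0]]
wrist_force: [0.2, 1.0, 1.0]
gripper_width: 1.004
gripper_force: 0.0
time_s: 12.6
tcp_pos: [0.5233, -0.1932, 0.2123]
ee_rot: [[-0.093, -0.993, 0.073], [-0.724, 0.118, 0.68], [-0.684, 0.01, -0.73]]
wrist_force: [-0.5, 0.5, -0.1]
gripper_width: 1.003
gripper_force: 0.0
top blue area 174 px [288.4 201.7] mean [ 0.533  -0.1213] rect [ 535.  -121.7] [38.5 41.6] 87.6
top blue area 42 px [245.  227.1] mean [0.462  0.0089] rect [462.3  10.4] [102.8   3.6] 83.6
side blue area 95 px [292.2 156.6] mean [ 0.5302 -0.1222] rect [ 529.8 -122.5] [40.6 37.2] 85.8
side blue area 33 px [285.8 216.5] mean [0.4212 0.1089] rect [421.  106.2] [98.1  3.6] 84.6
t 12.7 tcp [ 0.5244 -0.1915  0.2151] w 1.001 gf 0.0 wf [-0.1  0.5  0.2] J [-29.  27.  12. -39. -93.  26.]
target [ 0.5284 -0.1605  0.1592] shift now-frame [ 0.0151 -0.0007  0.0623] after-frame [ 0.0175 -0.0005  0.0616] rot/6 [ 0.022 -0.36  -0.046]
```

```bash
python3 -m handwheel '[[[0,-0.36,-0.04,0,0,0,0.087],[0,0,0,0.008,0,0.01,0.087],[0,0,0,0.008,0,0.02,0.087],[0,0,0,0,0,0.03,0.087],[0,0,0,0,0,0.03,0.087],[0,0,0,0,0,0,0.087],[0,0,0,0,0,0,0.087]]]'
python3 -c "
from m import *
F,p=grip((.532,-.122),-6.4,-.008,.13,-45,0);goto(F,p)"
```

```text
time_s: 13.4
tcp_pos: [0.531, -0.1375, 0.1419]
ee_rot: [[-0.074, -0.994, 0.075], [-0.704, 0.105, 0.703], [-0.707, -0.001, -0.708]]
wrist_force: [0.5, 0.0, -0.0]
gripper_width: 0.999
gripper_force: 0.0
t 13.4 tcp [ 0.531  -0.1375  0.1419] w 0.999 gf 0.0 wf [ 0.5  0.  -0. ] J [-25.  30.   4. -42. -85.  31.]
target [ 0.5326 -0.1168  0.1168] shift now-frame [0.003  0.0007 0.0324] after-frame [0.0031 0.0008 0.0324] rot/6 [ 0.033 -0.007  0.051]
```

```bash
python3 -m handwheel '[[[0,0,0.05,0.003,0.0007,0.01,0.087],[0,0,0,0,0,0.012,0.087],[0,0,0,0,0,0.010,0.087],[0,0,0,0,0,0,0.06],[0,0,0,0,0,0,0.05],[0,0,0,0,0,0,0.046],[0,0,0,0,0,0,0.043],[0,0,0,0,0,0,0.04],[0,0,0,0,0,0,0.03],[0,0,0,0,0,0,0.02],[0,0,0,0,0,0,0.02],[0,0,0,0,0,0,0.02]]]'
python3 - <<'E'
from m import *
s=r.sense();R=np.array(s['ee_rot']);q=np.array(s['tcp_pos'])
a=np.radians(-6.4);u=np.array([-np.sin(a),np.cos(a)])
c=np.array([.532,-.122]);piv0=np.r_[c+.02*u,.015];d=R.T@(piv0-q)
M=Ro.from_rotvec([0,np.radians(3),0]).as_matrix();print("piv",piv0,"tool",d,"row3",d-M@d,s['moment'])
E
```

```text
time_s: 14.6
tcp_pos: [0.533, -0.118, 0.1174]
ee_rot: [[-0.08, -0.994, 0.078], [-0.703, 0.111, 0.703], [-0.707, 0.001, -0.707]]
wrist_force: [0.1, -0.4, 0.4]
gripper_width: 0.46
gripper_force: 29.8
piv [ 0.53422938 -0.10212464  0.015     ] tool [0.06116996 0.00042859 0.08370949] row3 [-4.29718501e-03  5.42101086e-20  3.31610939e-03] [-1.44092383  0.11742651 -0.19818333]
```

```bash
python3 -m handwheel '[[[0,0.5,0,-0.0043,0,0.0033,0.02],[0,0.5,0,-0.0043,0,0.0033,0.02],[0,0.5,0,-0.0043,0,0.0033,0.02],[0,0.5,0,-0.0043,0,0.0033,0.02],[0,0.5,0,-0.0043,0,0.0033,0.02],[0,0.5,0,-0.0043,0,0.0033,0.02],[0,0,0,0,0,0,0.02]]]'
python3 p.py -6.4 .0612 0.0004 .0837
```

```text
time_s: 15.3
tcp_pos: [0.5355, -0.0837, 0.117]
ee_rot: [[-0.098, -0.994, 0.046], [-0.886, 0.108, 0.452], [-0.454, 0.003, -0.891]]
wrist_force: [-0.9, -0.8, -5.3]
gripper_width: 0.458
gripper_force: 29.8
t 15.3 pivot now [ 0.533  -0.1     0.0146] tilt -27.0 yaw -6.2 wf [-0.9 -0.8 -5.3] J [-10.  23.  -6. -30. -66.  17.]
```

```bash
python3 -m handwheel '[[[0,0.5,0,-0.0040,0,0.0035,0.02],[0,0.5,0,-0.0040,0,0.0034,0.02],[0,0.5,0,-0.0041,0,0.0034,0.02],[0,0.5,0,-0.0041,0,0.0033,0.02],[0,0.5,0,-0.0042,0,0.0033,0.02],[0,0.5,0,-0.0042,0,0.0033,0.02],[0,0,0,0,0,0,0.02]]]'
python3 p.py -6.4 .0612 0.0004 .0837; python3 -c "
from station import cams;import cv2
s=cams.capture('side')[:,:,::-1];cv2.imwrite('pics/g4.png',cv2.resize(s[120:230,220:340],(720,660))[:600])"
```

```text
time_s: 16.0
tcp_pos: [0.5389, -0.0548, 0.1057]
ee_rot: [[-0.108, -0.994, 0.013], [-0.982, 0.109, 0.156], [-0.156, 0.004, -0.988]]
wrist_force: [0.7, -0.2, -2.2]
gripper_width: 0.458
gripper_force: 29.8
t 16.0 pivot now [ 0.5329 -0.1018  0.0135] tilt -9.0 yaw -6.25 wf [ 0.7 -0.2 -2.2] J [  6.  20. -15. -11. -55.  -6.]
```

View pics/g4.png

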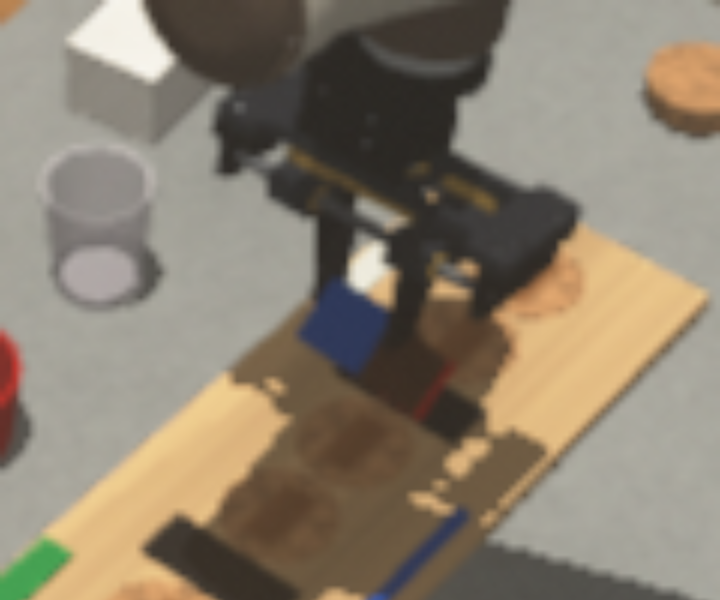

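The bar leans forward with its red end on the strip, at about (440,400), and the blue end at (345,325) coming down. I'll continue lowering.

```bash
python3 -m handwheel '[[[0,0.5,0,-0.0043,0,0.0032,0.02],[0,0.5,0,-0.0043,0,0.0032,0.02],[0,0.5,0,-0.0043,0,0.0032,0.02],[0,0.5,0,-0.0043,0,0.0032,0.02],[0,0.5,0,-0.0043,0,0.0032,0.02],[0,0.5,0,-0.0043,0,0.0032,0.02],[0,0,0,0,0,0,0.02]]]'
python3 p.py -6.4 .0612 0.0004 .0837
```

```text
time_s: 16.75
tcp_pos: [0.5416, -0.0301, 0.0865]
ee_rot: [[-0.109, -0.994, -0.023], [-0.982, 0.111, -0.156], [0.157, 0.005, -0.988]]
wrist_force: [0.5, -0.4, -3.4]
gripper_width: 0.454
gripper_force: 29.8
t 16.75 pivot now [ 0.5327 -0.1031  0.0135] tilt 9.05 yaw -6.36 wf [ 0.5 -0.4 -3.4] J [ 19.  21. -23.  11. -50. -32.]
```

```bash
python3 -m handwheel '[[[0,0.5,0,-0.0045,0,0.0032,0.02],[0,0.5,0,-0.0045,0,0.0032,0.02],[0,0.5,0,-0.0045,0,0.0032,0.02],[0,0.5,0,-0.0045,0,0.0032,0.02],[0,0.5,0,-0.0045,0,0.0032,0.02],[0,0.5,0,-0.0045,0,0.0032,0.02],[0,0,0,0,0,0,0.02]]]'
python3 p.py -6.4 .0612 0.0004 .0837
```

```text
time_s: 17.45
tcp_pos: [0.5447, -0.01, 0.0606]
ee_rot: [[-0.097, -0.994, -0.055], [-0.886, 0.111, -0.451], [0.454, 0.005, -0.891]]
wrist_force: [0.5, -0.4, -4.0]
gripper_width: 0.459
gripper_force: 29.8
t 17.45 pivot now [ 0.5337 -0.1019  0.0138] tilt 26.99 yaw -6.4 wf [ 0.5 -0.4 -4. ] J [ 28.  28. -28.  28. -54. -55.]
```

```bash
python3 -m handwheel '[[[0,0.5,0,-0.0044,0,0.0032,0.02],[0,0.5,0,-0.0044,0,0.0032,0.02],[0,0.5,0,-0.0044,0,0.0032,0.02],[0,0.5,0,-0.0044,0,0.0032,0.02],[0,0.4,0,-0.0035,0,0.0026,0.02],[0,0.2,0,-0.0018,0,0.0013,0.02],[0,0,0,0,0,0,0.02]]]'
python3 p.py -6.4 .0612 0.0004 .0837
```

```text
time_s: 18.15
tcp_pos: [0.5461, -0.0002, 0.035]
ee_rot: [[-0.081, -0.994, -0.078], [-0.733, 0.112, -0.671], [0.676, 0.003, -0.737]]
wrist_force: [-0.2, -0.8, -4.1]
gripper_width: 0.455
gripper_force: 29.8
t 18.15 pivot now [ 0.5342 -0.1012  0.0146] tilt 42.51 yaw -6.45 wf [-0.2 -0.8 -4.1] J [ 33.  36. -29.  36. -61. -68.]
```

```bash
python3 -m handwheel '[[[0,0.2,0,-0.002,0,0.0016,0.02],[0,0.1,0,-0.001,0,0.0009,0.02],[0,0.1,0,-0.001,0,0.0009,0.02],[0,0,0,0,0,0,0.02]]]'
python3 p.py -6.4 .0612 0.0004 .0837
```

```text
time_s: 18.55
tcp_pos: [0.5461, 0.0008, 0.0303]
ee_rot: [[-0.077, -0.994, -0.08], [-0.703, 0.111, -0.703], [0.707, 0.002, -0.707]]
wrist_force: [0.9, -0.5, -4.8]
gripper_width: 0.463
gripper_force: 29.8
t 18.55 pivot now [ 0.5343 -0.101   0.0145] tilt 45.01 yaw -6.36 wf [ 0.9 -0.5 -4.8] J [ 34.  38. -29.  37. -63. -69.]
```

```bash
python3 -m handwheel '[[[0,0,0,-0.0004,0,0.0004,0.02],[0,0,0,-0.0004,0,0.0004,0.02],[0,0,0,0,0,0,0.02]]]' | grep -E 'wrist|tcp'
python3 -m handwheel '[[[0,0,0,-0.0004,0,0.0004,0.02],[0,0,0,0,0,0,0.02],[0,0,0,0,0,0,0.02]]]' | grep -E 'wrist|tcp'
```

```text
tcp_pos: [0.5462, 0.0008, 0.0297]
wrist_force: [-0.3, 1.5, -1.9]
tcp_pos: [0.5462, 0.0008, 0.029]
wrist_force: [0.1, 2.7, -1.6]
```

```bash
python3 -m handwheel '[[[0,0,0,0,0,0,0.02],[0,0,0,0,0,0,0.02],[0,0,0,0,0,0,0.046],[0,0,0,0,0,0,0.06],[0,0,0,0,0,0,0.08],[0,0,0,0,0,0,0.087],[0,0,0,0,0,0,0.087],[0,0,0,0,0,-0.02,0.087],[0,0,0,0,0,-0.04,0.087],[0,0,0,0,0,-0.04,0.087],[0,0,0,0,0,-0.04,0.087],[0,0,0,0,0,-0.02,0.087]]]'
python3 -m handwheel '[[[0,-1.2,0,0,0,0,0.087],[0,-1.2,0,0,0,0,0.087],[0,-1.2,0,0,0,0,0.087],[0,-1.2,0,0,0,0,0.087],[0,-1.2,0,0,0,0,0.087],[0,-1.2,0,0,0,0,0.087],[0,-0.3,0,0,0,0,0.087],[0,0,0,0.04,0,0,0.087],[0,0,0,0.04,0,0,0.087],[0,0,0,0.04,0,0,0.087],[0,0,0,0.04,0,0,0.087],[0,0,0,0.04,0,0,0.087]]]'
python3 -m handwheel '[[[0,0,0,0.04,0,0,0.087],[0,0,0,0.03,0,0,0.087],[0,-1.2,0,0,0,0,0.087],[0,-1.2,0,0,0,0,0.087],[0,-1.2,0,0,0,0,0.087],[0,-1.2,0,0,0,0,0.087],[0,-1.2,0,0,0,0,0.087],[0,-1.2,0,0,0,0,0.087],[0,-0.3,0,0,0,0,0.087],[0,0,0,0,0,0,0.087]]]'
python3 -c "
from seg import *
for n in('top','side'):
  for c in('red','blue'): cap(c,.055,n,f'pics/c_{n}.png')
F,p=grip(B,-6.4,-.045,.043,-45,.06);goto(F,p)"
```

```text
time_s: 20.35
tcp_pos: [0.56, 0.1158, 0.1443]
ee_rot: [[-0.079, -0.994, -0.076], [-0.705, 0.109, -0.701], [0.705, -0.002, -0.709]]
wrist_force: [0.8, 0.3, -0.1]
gripper_width: 1.0
gripper_force: 0.0
time_s: 21.55
tcp_pos: [0.5356, -0.0873, 0.1419]
ee_rot: [[-0.111, -0.994, -0.002], [-0.994, 0.111, 0.0], [0.0, 0.002, -1.0]]
wrist_force: [1.2, 0.2, 0.4]
gripper_width: 0.998
gripper_force: 0.0
time_s: 22.55
tcp_pos: [0.528, -0.1563, 0.1404]
ee_rot: [[-0.084, -0.994, 0.077], [-0.702, 0.114, 0.703], [-0.707, 0.005, -0.707]]
wrist_force: [-0.8, 0.3, 0.6]
gripper_width: 1.001
gripper_force: 0.0
top red area 356 px [231.  143.5] mean [0.7397 0.0495] rect [745.8  51.7] [81.9 75.5] 34.7
top red area 57 px [276.3 203.6] mean [ 0.5371 -0.092 ] rect [537.5 -92.8] [16.1 35.8] 87.8
top blue area 33 px [237.9 201.4] mean [0.5478 0.0314] rect [549.2  32.8] [ 9.7 32.4] 88.6
top blue area 44 px [245.3 227.1] mean [0.4646 0.0099] rect [465.1  12.4] [112.2   4.2] 83.6
side red area 322 px [211.5 181.8] mean [0.7443 0.0508] rect [746.6  50.5] [76.5 80.8] 36.0
side red area 43 px [284.  181.4] mean [ 0.5357 -0.0931] rect [535.5 -93.3] [16.1 41.2] 83.4
side blue area 32 px [262.  202.8] mean [0.5478 0.0326] rect [548.6  32.4] [12.2 34. ] 82.7
side blue area 36 px [285.4 216.9] mean [0.4532 0.0396] rect [452.6  34.5] [108.4   4.1] 84.6
t 22.75 tcp [ 0.5289 -0.1542  0.1429] w 0.994 gf 0.0 wf [ 0.   0.  -0.2] J [-26.  30.   5. -42. -86.  31.]
target [ 0.5337 -0.1033  0.0722] shift now-frame [0.0137 0.0008 0.0861] after-frame [0.0139 0.0009 0.0861] rot/6 [ 0.017 -0.015  0.015]
```

```bash
python3 -m handwheel '[[[0,0,0,0.007,0.0008,0.02,0.087],[0,0,0,0.007,0,0.025,0.087],[0,0,0,0,0,0.025,0.087],[0,0,0,0,0,0.025,0.087],[0,0,0,0,0,0.02,0.087],[0,0,0,0,0,0.015,0.087],[0,0,0,0,0,0.01,0.087],[0,0,0,0,0,0,0.087],[0,0,0,0,0,0,0.087]]]'
python3 -c "
from m import *
F,p=grip((.542,-.0303),-6.2,-.045,.043,-45,0);goto(F,p)"
```

```text
time_s: 23.65
tcp_pos: [0.538, -0.0669, 0.0335]
ee_rot: [[-0.079, -0.994, 0.078], [-0.703, 0.111, 0.702], [-0.707, 0.001, -0.708]]
wrist_force: [0.5, 0.3, -1.0]
gripper_width: 1.0
gripper_force: 0.0
t 23.65 tcp [ 0.538  -0.0669  0.0335] w 1.0 gf 0.0 wf [ 0.5  0.3 -1. ] J [-19.  35.  -4. -47. -71.  37.]
target [ 0.5386 -0.0619  0.0298] shift now-frame [-0.001  -0.      0.0062] after-frame [-0.001  -0.0001  0.0062] rot/6 [-0.013 -0.008 -0.021]
```

```bash
python3 -m handwheel '[[[0,0,0,-0.001,0,0.006,0.087],[0,0,0,0,0,0,0.06],[0,0,0,0,0,0,0.05],[0,0,0,0,0,0,0.046],[0,0,0,0,0,0,0.043],[0,0,0,0,0,0,0.04],[0,0,0,0,0,0,0.03],[0,0,0,0,0,0,0.02],[0,0,0,0,0,0,0.02],[0,0,0,0,0,0,0.02]]]'
python3 - <<'E'
from m import *
s=r.sense();R=np.array(s['ee_rot']);q=np.array(s['tcp_pos'])
a=np.radians(-6.3);u=np.array([-np.sin(a),np.cos(a)])
c=np.array([.542,-.0303]);piv0=np.r_[c+.07*u,.015];d=R.T@(piv0-q)
M=Ro.from_rotvec([0,np.radians(3),0]).as_matrix();print("piv",piv0,"tool",d,"row3",d-M@d,s['wrist_force'])
E
```

```text
time_s: 24.65
tcp_pos: [0.5389, -0.0621, 0.0294]
ee_rot: [[-0.08, -0.994, 0.079], [-0.703, 0.112, 0.702], [-0.707, 0.0, -0.708]]
wrist_force: [1.9, -0.1, -1.0]
gripper_width: 0.454
gripper_force: 30.0
piv [0.5496814  0.03927727 0.015     ] tool [-0.06193009  0.00059766  0.0822117 ] row3 [-4.38750105e-03  1.08420217e-19 -3.12850210e-03] [ 1.91784564 -0.08379083 -0.95219979]
```

```bash
python3 -m handwheel '[[[0,0.5,0,-0.0042,0,-0.0031,0.02],[0,0.5,0,-0.0042,0,-0.0031,0.02],[0,0.5,0,-0.0042,0,-0.0031,0.02],[0,0.5,0,-0.0042,0,-0.0031,0.02],[0,0.5,0,-0.0042,0,-0.0030,0.02],[0,0.5,0,-0.0042,0,-0.0030,0.02],[0,0,0,0,0,0,0.02]]]'
python3 p.py -6.3 -.0619 0.0006 .0822
python3 -m handwheel '[[[0,0.5,0,-0.0043,0,-0.0030,0.02],[0,0.5,0,-0.0043,0,-0.0030,0.02],[0,0.5,0,-0.0043,0,-0.0030,0.02],[0,0,0,0,0,0,0.02]]]'
python3 p.py -6.3 -.0619 0.0006 .0822
```

```text
time_s: 25.35
tcp_pos: [0.5391, -0.0516, 0.0601]
ee_rot: [[-0.096, -0.994, 0.049], [-0.886, 0.108, 0.451], [-0.454, 0.0, -0.891]]
wrist_force: [0.4, -1.0, -3.1]
gripper_width: 0.456
gripper_force: 30.0
t 25.35 pivot now [0.5484 0.0404 0.0149] tilt -26.97 yaw -6.2 wf [ 0.4 -1.  -3.1] J [ -7.  26.  -9. -32. -59.  19.]
time_s: 25.75
tcp_pos: [0.5398, -0.0443, 0.0729]
ee_rot: [[-0.104, -0.994, 0.032], [-0.945, 0.108, 0.307], [-0.309, 0.002, -0.951]]
wrist_force: [0.7, -2.3, -0.9]
gripper_width: 0.451
gripper_force: 30.0
t 25.75 pivot now [0.5483 0.0395 0.0139] tilt -17.99 yaw -6.22 wf [ 0.7 -2.3 -0.9] J [  0.  23. -13. -22. -54.   7.]
```

```bash
python3 -m handwheel '[[[0,0.5,0,-0.0044,0,-0.0032,0.02],[0,0.5,0,-0.0044,0,-0.0032,0.02],[0,0.5,0,-0.0044,0,-0.0032,0.02],[0,0.5,0,-0.0044,0,-0.0032,0.02],[0,0.5,0,-0.0044,0,-0.0032,0.02],[0,0.5,0,-0.0044,0,-0.0032,0.02],[0,0,0,0,0,0,0.02]]]'
python3 p.py -6.3 -.0619 0.0006 .0822
```

```text
time_s: 26.45
tcp_pos: [0.5426, -0.0229, 0.0961]
ee_rot: [[-0.109, -0.994, -0.003], [-0.994, 0.109, -0.0], [0.001, 0.003, -1.0]]
wrist_force: [1.3, -2.6, 0.1]
gripper_width: 0.456
gripper_force: 30.0
t 26.45 pivot now [0.5485 0.0387 0.0139] tilt 0.04 yaw -6.25 wf [ 1.3 -2.6  0.1] J [ 15.  20. -19.  -0. -51. -21.]
```

```bash
python3 -m handwheel '[[[0,0.5,0,-0.0045,0,-0.0032,0.02],[0,0.5,0,-0.0045,0,-0.0032,0.02],[0,0.5,0,-0.0045,0,-0.0032,0.02],[0,0.5,0,-0.0045,0,-0.0032,0.02],[0,0.5,0,-0.0045,0,-0.0032,0.02],[0,0.5,0,-0.0045,0,-0.0032,0.02],[0,0,0,0,0,0,0.02]]]'
python3 p.py -6.3 -.0619 0.0006 .0822
python3 -m handwheel '[[[0,0.5,0,-0.0045,0,-0.0032,0.02],[0,0.5,0,-0.0045,0,-0.0032,0.02],[0,0.5,0,-0.0045,0,-0.0032,0.02],[0,0.5,0,-0.0045,0,-0.0032,0.02],[0,0.5,0,-0.0045,0,-0.0032,0.02],[0,0,0,0,0,0,0.02]]]'
python3 p.py -6.3 -.0619 0.0006 .0822
```

```text
time_s: 27.15
tcp_pos: [0.5456, 0.0053, 0.1114]
ee_rot: [[-0.103, -0.994, -0.039], [-0.945, 0.111, -0.309], [0.311, 0.005, -0.95]]
wrist_force: [0.5, -3.3, 2.8]
gripper_width: 0.461
gripper_force: 30.0
t 27.15 pivot now [0.5482 0.0385 0.0141] tilt 18.12 yaw -6.35 wf [ 0.5 -3.3  2.8] J [ 26.  22. -22.  18. -57. -44.]
time_s: 27.75
tcp_pos: [0.5482, 0.0319, 0.1168]
ee_rot: [[-0.09, -0.994, -0.067], [-0.832, 0.112, -0.543], [0.547, 0.006, -0.837]]
wrist_force: [1.2, -2.5, 3.6]
gripper_width: 0.454
gripper_force: 30.0
t 27.75 pivot now [0.5477 0.0388 0.0141] tilt 33.17 yaw -6.42 wf [ 1.2 -2.5  3.6] J [ 34.  27. -22.  27. -67. -57.]
```

```bash
python3 -m handwheel '[[[0,0.5,0,-0.0045,0,-0.0033,0.02],[0,0.5,0,-0.0044,0,-0.0033,0.02],[0,0.5,0,-0.0044,0,-0.0033,0.02],[0,0.3,0,-0.0026,0,-0.0019,0.02],[0,0.17,0,-0.0015,0,-0.0011,0.02],[0,0,0,0,0,0,0.02],[0,0,0,0,0,0,0.02],[0,0,0,0,0,0,0.02]]]'
python3 p.py -6.3 -.0619 0.0006 .0822
```

```text
time_s: 28.55
tcp_pos: [0.5503, 0.0535, 0.1163]
ee_rot: [[-0.078, -0.994, -0.082], [-0.705, 0.113, -0.7], [0.704, 0.004, -0.71]]
wrist_force: [-2.0, -2.7, -1.4]
gripper_width: 0.456
gripper_force: 30.0
t 28.55 pivot now [0.5477 0.0397 0.0143] tilt 44.78 yaw -6.49 wf [-2.  -2.7 -1.4] J [ 38.  33. -20.  31. -75. -63.]
```

```bash
python3 -m handwheel '[[[0,0,0,0,0,0,0.02],[0,0,0,0,0,0,0.046],[0,0,0,0,0,0,0.06],[0,0,0,0,0,0,0.08],[0,0,0,0,0,0,0.087],[0,0,0,0,0,0,0.087],[0,0,0,0,0,-0.02,0.087],[0,0,0,0,0,-0.04,0.087],[0,0,0,0,0,-0.04,0.087],[0,0,0,0,0,-0.04,0.087]]]'
python3 -m handwheel '[[[0,-1.2,0,0,0,0,0.087],[0,-1.2,0,0,0,0,0.087],[0,-1.2,0,0,0,0,0.087],[0,-1.2,0,0,0,0,0.087],[0,-1.2,0,0,0,0,0.087],[0,-1.2,0,0,0,0,0.087],[0,-0.3,0,0.035,0,0,0.087],[0,0,0,0.035,0,0,0.087],[0,0,0,0.035,0,0,0.087],[0,0,0,0.035,0,0,0.087],[0,0,0,0.02,0,0,0.087]]]'
python3 -m handwheel '[[[0,-1.2,0,0,0,0,0.087],[0,-1.2,0,0,0,0,0.087],[0,-1.2,0,0,0,0,0.087],[0,-1.2,0,0,0,0,0.087],[0,-1.2,0,0,0,0,0.087],[0,-1.2,0,0,0,0,0.087],[0,-0.3,0,0,0,0,0.087],[0,0,0,0,0,0,0.087]]]'
python3 -c "
from seg import *
cap('red',.155,'top','pics/d_t.png');cap('red',.155,'side','pics/d_s.png')
F,p=grip((.5505,.059),-6.4,-.008,.13,-45,.06);goto(F,p)"
```

```text
time_s: 29.55
tcp_pos: [0.5624, 0.1535, 0.2173]
ee_rot: [[-0.078, -0.994, -0.08], [-0.705, 0.111, -0.7], [0.705, 0.002, -0.709]]
wrist_force: [0.6, 0.8, -0.6]
gripper_width: 0.99
gripper_force: 0.0
time_s: 30.65
tcp_pos: [0.5439, -0.0085, 0.217]
ee_rot: [[-0.113, -0.994, -0.001], [-0.994, 0.113, 0.003], [-0.003, 0.002, -1.0]]
wrist_force: [0.1, 0.0, 0.1]
gripper_width: 0.994
gripper_force: 0.0
time_s: 31.45
tcp_pos: [0.5445, -0.0077, 0.2155]
ee_rot: [[-0.083, -0.993, 0.078], [-0.7, 0.114, 0.705], [-0.709, 0.004, -0.705]]
wrist_force: [0.6, 0.0, -0.1]
gripper_width: 0.998
gripper_force: 0.0
top red area 347 px [231.  143.7] mean [0.7135 0.0446] rect [719.6  46.4] [75.  69.1] 34.7
top red area 132 px [227.6 196.5] mean [0.5538 0.0581] rect [552.3  61.2] [38.5 41.7] 88.3
side red area 331 px [211.2 181.8] mean [0.6853 0.1216] rect [687.  120.7] [69.4 73.1] 36.0
side red area 137 px [257.6 188.9] mean [0.5483 0.0644] rect [549.5  64.4] [45.1 39.2] 85.9
t 31.55 tcp [ 0.5448 -0.0062  0.217 ] w 0.995 gf 0.0 wf [0.9 0.3 0.5] J [-13.  20.   2. -45. -82.  18.]
target [0.5464 0.022  0.1592] shift now-frame [0.021  0.0015 0.0608] after-frame [0.0209 0.0016 0.0609] rot/6 [ 0.014  0.014 -0.002]
```

```bash
python3 -m handwheel '[[[0,0,0,0.01,0.0012,0.02,0.087],[0,0,0,0.0095,0,0.02,0.087],[0,0,0,0,0,0.025,0.087],[0,0,0,0,0,0.025,0.087],[0,0,0,0,0,0.02,0.087],[0,0,0,0,0,0,0.087],[0,0,0,0,0,0,0.087]]]'
python3 -c "
from m import *
F,p=grip((.551,.061),-6.4,-.008,.13,-45,0);goto(F,p)"
```

```text
time_s: 32.25
tcp_pos: [0.5506, 0.0585, 0.1263]
ee_rot: [[-0.076, -0.994, 0.077], [-0.702, 0.108, 0.704], [-0.708, -0.0, -0.706]]
wrist_force: [0.2, 0.1, 0.1]
gripper_width: 0.995
gripper_force: 0.0
t 32.25 tcp [0.5506 0.0585 0.1263] w 0.995 gf 0.0 wf [0.2 0.1 0.1] J [ -7.  25.  -5. -49. -70.  23.]
target [0.5516 0.0662 0.1168] shift now-frame [ 0.0013 -0.0002  0.0122] after-frame [ 0.0013 -0.0001  0.0122] rot/6 [0.023 0.017 0.023]
```

```bash
python3 -m handwheel '[[[0,0,0.02,0.0013,0,0.012,0.087],[0,0,0,0,0,0,0.06],[0,0,0,0,0,0,0.05],[0,0,0,0,0,0,0.046],[0,0,0,0,0,0,0.043],[0,0,0,0,0,0,0.04],[0,0,0,0,0,0,0.03],[0,0,0,0,0,0,0.02],[0,0,0,0,0,0,0.02],[0,0,0,0,0,0,0.02]]]'
python3 - <<'E'
from m import *
s=r.sense();R=np.array(s['ee_rot']);q=np.array(s['tcp_pos'])
a=np.radians(-6.4);u=np.array([-np.sin(a),np.cos(a)])
c=np.array([.551,.061]);piv0=np.r_[c+.02*u,.015];d=R.T@(piv0-q)
M=Ro.from_rotvec([0,np.radians(3),0]).as_matrix();print("piv",piv0,"tool",d,"row3",d-M@d)
E
```

```text
time_s: 33.25
tcp_pos: [0.5516, 0.065, 0.116]
ee_rot: [[-0.081, -0.994, 0.078], [-0.7, 0.113, 0.705], [-0.709, 0.003, -0.705]]
wrist_force: [1.0, -0.1, 0.4]
gripper_width: 0.455
gripper_force: 30.0
piv [0.55322938 0.08087536 0.015     ] tool [ 6.04093414e-02 -4.27670992e-05  8.25276398e-02] row3 [-4.23637404e-03 -6.77626358e-21  3.27468191e-03]
```

```bash
python3 -m handwheel '[[[0,0.5,0,-0.0041,0,0.0034,0.02],[0,0.5,0,-0.0041,0,0.0034,0.02],[0,0.5,0,-0.0041,0,0.0034,0.02],[0,0,0,0,0,0,0.02]]]'
python3 p.py -6.4 .0604 0 .0825
python3 -m handwheel '[[[0,0.5,0,-0.0041,0,0.0034,0.02],[0,0.5,0,-0.0041,0,0.0034,0.02],[0,0.5,0,-0.0041,0,0.0034,0.02],[0,0,0,0,0,0,0.02]]]'
python3 p.py -6.4 .0604 0 .0825
```

```text
time_s: 33.65
tcp_pos: [0.5524, 0.0826, 0.117]
ee_rot: [[-0.09, -0.994, 0.062], [-0.802, 0.109, 0.587], [-0.59, 0.003, -0.807]]
wrist_force: [-0.3, 0.3, -4.1]
gripper_width: 0.452
gripper_force: 30.0
t 33.65 pivot now [0.5521 0.0826 0.0147] tilt -36.15 yaw -6.28 wf [-0.3  0.3 -4.1] J [  1.  22.  -7. -41. -62.  13.]
time_s: 34.05
tcp_pos: [0.5545, 0.0984, 0.1154]
ee_rot: [[-0.099, -0.994, 0.048], [-0.884, 0.11, 0.455], [-0.458, 0.003, -0.889]]
wrist_force: [-0.1, 0.4, 3.4]
gripper_width: 0.457
gripper_force: 30.0
t 34.05 pivot now [0.5525 0.0826 0.0144] tilt -27.24 yaw -6.31 wf [-0.1  0.4  3.4] J [  9.  21.  -9. -32. -57.   1.]
```

```bash
python3 -m handwheel '[[[0,0.5,0,-0.0042,0,0.0033,0.02],[0,0.5,0,-0.0042,0,0.0033,0.02],[0,0.5,0,-0.0042,0,0.0033,0.02],[0,0.5,0,-0.0042,0,0.0033,0.02],[0,0.5,0,-0.0042,0,0.0032,0.02],[0,0.5,0,-0.0042,0,0.0032,0.02],[0,0,0,0,0,0,0.02]]]'
python3 p.py -6.4 .0604 0 .0825
python3 -m handwheel '[[[0,0.5,0,-0.0043,0,0.0032,0.02],[0,0.5,0,-0.0043,0,0.0032,0.02],[0,0.5,0,-0.0043,0,0.0032,0.02],[0,0.5,0,-0.0043,0,0.0032,0.02],[0,0,0,0,0,0,0.02]]]'
python3 p.py -6.4 .0604 0 .0825
```

```text
time_s: 34.75
tcp_pos: [0.5584, 0.1284, 0.1053]
ee_rot: [[-0.109, -0.994, 0.014], [-0.981, 0.11, 0.16], [-0.16, 0.003, -0.987]]
wrist_force: [-0.4, 3.3, 5.5]
gripper_width: 0.455
gripper_force: 30.0
t 34.75 pivot now [0.5529 0.0823 0.0142] tilt -9.23 yaw -6.34 wf [-0.4  3.3  5.5] J [ 24.  21. -13. -10. -52. -24.]
time_s: 35.25
tcp_pos: [0.5605, 0.1464, 0.0934]
ee_rot: [[-0.111, -0.994, -0.009], [-0.993, 0.111, -0.048], [0.049, 0.004, -0.999]]
wrist_force: [-1.9, 4.1, 5.8]
gripper_width: 0.456
gripper_force: 30.0
t 35.25 pivot now [0.553  0.0825 0.014 ] tilt 2.8 yaw -6.37 wf [-1.9  4.1  5.8] J [ 32.  24. -14.   3. -54. -40.]
```

```bash
python3 -m handwheel '[[[0,0.5,0,-0.0043,0,0.0031,0.02],[0,0.5,0,-0.0043,0,0.0031,0.02],[0,0.5,0,-0.0043,0,0.0031,0.02],[0,0.5,0,-0.0043,0,0.0032,0.02],[0,0.5,0,-0.0043,0,0.0032,0.02],[0,0.5,0,-0.0043,0,0.0032,0.02],[0,0,0,0,0,0,0.02]]]'
python3 p.py -6.4 .0604 0 .0825
python3 -m handwheel '[[[0,0.5,0,-0.0043,0,0.0032,0.02],[0,0.5,0,-0.0043,0,0.0032,0.02],[0,0.5,0,-0.0043,0,0.0032,0.02],[0,0.5,0,-0.0043,0,0.0032,0.02],[0,0,0,0,0,0,0.02]]]'
python3 p.py -6.4 .0604 0 .0825
```

```text
time_s: 35.95
tcp_pos: [0.5631, 0.1675, 0.0691]
ee_rot: [[-0.102, -0.994, -0.044], [-0.929, 0.111, -0.354], [0.356, 0.005, -0.934]]
wrist_force: [0.0, 2.7, 2.4]
gripper_width: 0.457
gripper_force: 30.0
t 35.95 pivot now [0.5534 0.0822 0.0135] tilt 20.88 yaw -6.36 wf [0.  2.7 2.4] J [ 40.  31. -13.  16. -62. -56.]
time_s: 36.45
tcp_pos: [0.5639, 0.1766, 0.0495]
ee_rot: [[-0.09, -0.994, -0.066], [-0.834, 0.111, -0.54], [0.544, 0.006, -0.839]]
wrist_force: [0.8, 2.2, 0.1]
gripper_width: 0.456
gripper_force: 30.0
t 36.45 pivot now [0.5531 0.0817 0.0131] tilt 32.95 yaw -6.39 wf [0.8 2.2 0.1] J [ 44.  38. -11.  22. -69. -63.]
```

```bash
python3 -m handwheel '[[[0,0.5,0,-0.0044,0,0.0031,0.02],[0,0.5,0,-0.0044,0,0.0031,0.02],[0,0.4,0,-0.0035,0,0.0025,0.02],[0,0.3,0,-0.0026,0,0.0019,0.02],[0,0,0,0,0,0,0.02]]]'
python3 p.py -6.4 .0604 0 .0825
python3 -m handwheel '[[[0,0.15,0,-0.0013,0,0.001,0.02],[0,0.15,0,-0.0013,0,0.001,0.02],[0,0,0,0,0,0,0.02]]]'
python3 p.py -6.4 .0604 0 .0825
```

```text
time_s: 36.95
tcp_pos: [0.5639, 0.1814, 0.0328]
ee_rot: [[-0.078, -0.994, -0.082], [-0.725, 0.113, -0.68], [0.685, 0.006, -0.729]]
wrist_force: [0.1, -1.4, -2.7]
gripper_width: 0.456
gripper_force: 30.0
t 36.95 pivot now [0.5524 0.0815 0.014 ] tilt 43.2 yaw -6.48 wf [ 0.1 -1.4 -2.7] J [ 46.  44.  -9.  25. -75. -67.]
time_s: 37.25
tcp_pos: [0.5639, 0.1825, 0.0306]
ee_rot: [[-0.077, -0.994, -0.083], [-0.704, 0.113, -0.701], [0.706, 0.004, -0.709]]
wrist_force: [0.5, -0.4, -3.1]
gripper_width: 0.457
gripper_force: 30.0
t 37.25 pivot now [0.5524 0.0821 0.0148] tilt 44.88 yaw -6.5 wf [ 0.5 -0.4 -3.1] J [ 46.  45.  -8.  26. -77. -68.]
```

Now feel for contact in 0.5 mm steps down.

```bash
python3 -m handwheel '[[[0,0,0,-0.0004,0,0.0004,0.02],[0,0,0,-0.0004,0,0.0004,0.02],[0,0,0,0,0,0,0.02]]]' | grep -E 'wrist|tcp'
python3 -m handwheel '[[[0,0,0,-0.0003,0,0.0003,0.02],[0,0,0,0,0,0,0.02],[0,0,0,0,0,0,0.02]]]' | grep -E 'wrist|tcp'
```

```text
tcp_pos: [0.564, 0.1825, 0.0304]
wrist_force: [-1.9, 0.5, -1.7]
tcp_pos: [0.564, 0.1826, 0.0303]
wrist_force: [-4.1, 0.6, 3.1]
```

Contact found. Release, retract and check.

```bash
python3 -m handwheel '[[[0,0,0,0,0,0,0.02],[0,0,0,0,0,0,0.02],[0,0,0,0,0,0,0.046],[0,0,0,0,0,0,0.06],[0,0,0,0,0,0,0.08],[0,0,0,0,0,0,0.087],[0,0,0,0,0,0,0.087],[0,0,0,0,0,-0.02,0.087],[0,0,0,0,0,-0.04,0.087],[0,0,0,0,0,-0.04,0.087],[0,0,0,0,0,-0.04,0.087],[0,0,0,0,0,-0.03,0.087]]]'
python3 -m handwheel '[[[0,0,0,-0.03,0,0,0.087],[0,0,0,-0.03,0,-0.02,0.087],[0,0,0,0,0,-0.02,0.087],[0,0,0,0,0,0,0.087],[0,0,0,0,0,0,0.087]]]' | head -2
python3 -c "
from seg import *
for n in('top','side'):
  for c in('red','blue'): cap(c,.055,n,f'pics/e_{n}.png')
t=cv2.imread('pics/e_top.png');s=cv2.imread('pics/e_side.png')
cv2.imwrite('pics/e.png',np.hstack([cv2.resize(t[150:250,160:310],(400,267)),cv2.resize(s[140:270,190:340],(308,267))]))"
```

```text
time_s: 39.05
tcp_pos: [0.5787, 0.3037, 0.152]
ee_rot: [[-0.078, -0.994, -0.079], [-0.707, 0.112, -0.699], [0.703, 0.001, -0.711]]
wrist_force: [1.1, 0.3, 0.5]
gripper_width: 0.999
gripper_force: 0.0
time_s: 39.55
tcp_pos: [0.5861, 0.372, 0.1358]
top red area 356 px [231.1 143.6] mean [0.7396 0.0494] rect [745.8  51.7] [81.9 75.5] 34.7
top red area 31 px [181.6 195.6] mean [0.5718 0.213 ] rect [570.7 213.4] [ 9.7 26.2] 89.6
top blue area 49 px [219.8 200.4] mean [0.5529 0.09  ] rect [552.5  89.3] [12.9 35.7] 88.9
top blue area 44 px [245.5 227.1] mean [0.4645 0.0092] rect [464.8  10.9] [109.    4.3] 83.8
side red area 307 px [211.8 181.7] mean [0.7433 0.0501] rect [746.6  50.5] [76.5 80.8] 36.0
side red area 67 px [225.3 238.7] mean [0.5652 0.2181] rect [563.9 216. ] [30.8 34.1] 36.1
side blue area 33 px [251.6 213.5] mean [0.5518 0.0897] rect [552.1  89.4] [11.4 36. ] 81.7
```

View pics/e.png

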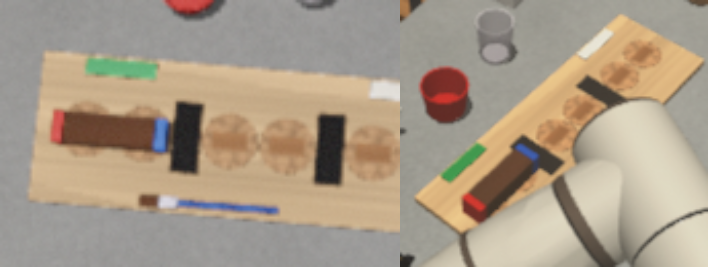

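The bar lies on the last pair beside the green tag: red end at (57,127), blue at (160,135) in the left half. It is about 3 mm from the pair's centre and squared, and nothing else has moved.

```bash
python3 -c "
from station import r
print(r.finish_job())"
```

```text
the job is handed in; nothing more can be done
None
```

I walked the bar two full turns, over the red end and then the blue, and handed the job in at about 40 s. It now lies on the last pair beside the green tag, about 3 mm off centre by the camera images, with the gripper clear and nothing else seen to have moved.

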